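Load the reagent cartridges into the analyser lane

ROBOT

A 6-joint arm with a two-finger parallel gripper is mounted at the origin on the work surface. World frame = base frame: x ahead of the robot, y to its left, z up, the work surface at z = 0. Lengths are in m, angles in degrees, forces in N, time in s.
With the tool pointing down it reaches from about 0.4 to 0.825 m from the base axis. Payload 7 kg.
Tool frame: the origin (TCP) lies on the centre line of the jaws, within the pads' length; the fingertips stand 14 mm ahead of it and the grasp point (between the pads) lies 5 mm behind it; z points along the fingers, y is the line along which they close (so a half turn about z gives the same grasp; the last joint's range is limited). The gripper opens to 88 mm and grips with 3 to 60 N. Pads are 19 mm wide; open, the fingers measure 130 mm over their backs; the gripper's body (78 mm by 193 mm) begins 47 mm behind the grasp point.
Start: joints at [81.71, 20.546, 0.682, 0, -70.136, -16.507], TCP at [0.283, 0.613, 0.241] pointing down, gripper open.
Joint ranges: [-176.03, 176.03], [-82.01, 121.73], [-58.28, 71.71], [-173.87, 95.51], [-174.79, -0.11], [-173.66, 173.66]. Speed limits (degrees/s): [136.94, 136.94, 172.46, 180, 180, 180].

INTERFACE

Orientations are given as [roll, pitch, yaw] about the fixed x, y, z axes, in that order (R = Rz(yaw) Ry(pitch) Rx(roll)).
In Python, from plant import r gives the robot as it stands.
- The arm moves only by the tool send_rows, never from a script. Its argument "steps" is a list of rows, each an object with "dp": the shift along the tool's x, y, z in mm, a list of three; "roll": the turn about the tool's z in rad; "jaw": the opening in per cent of the stroke, from 0 (shut) to 100 (fully open). In form: [{"dp": [tx, ty, tz], "roll": roll, "jaw": jaw}, ...]. A call has 1 to 5 rows; each row is the pose to reach, as a shift and turn from the pose commanded when the call began, along the tool's axes at that moment; what a row does not reach only later rows make up. A row lasts 1/8 s, in which the tool goes at most 62.5 mm and 10.7 degrees, less where a joint would pass 70% of its speed; a pose out of reach is approached as far as the arm can. A call with a gripper value outside its range is refused whole. The fingers move at their own pace and stop on an object; "newtons" is the grip in N (left out, the last holds). Time passes only in rows, so rows that repeat a pose let the fingers close. It gives the time, the measured TCP pose, the force, the opening and the grip force at its end, in the units of the state.
- r.get_state(): the state, without advancing time (a new reading comes with each control period).
- r.capture(name): name is "side" or "top" or "wrist"; returns a dict with "image" (400x640x3 uint8, blue, green, red), "K" (3x3 intrinsics, pixels), "rvec" (rotation vector, rad) and "tvec" (3), from world to camera coordinates, as OpenCV has them. Camera axes: x right, y down, z forward; pixel columns grow to the right and rows downward; lengths in m; the calibration is good to about 2 mm. The wrist camera is an equidistant fisheye: a pixel r from the principal point sees the ray r / f radians off the axis. A picture is of the moment at which its call begins. There is no depth.
- r.close_job(): hands the job in; it is judged then, once.
The state is a dict: "time_s": time; "joints": joint angles; "qd": joint speeds; "joint_torque": joint torques, N m; "tcp_pos": TCP position; "eef_rot": TCP orientation; "contact_force": force on the tool from outside, world axes, zero at the start; "moment": the same for the moment, N m; "gripper_width": finger opening in m; "gripper_force": force on a finger pad.
Only numpy, scipy, OpenCV 4.12 (cv2) and the standard library are available. Lean on these libraries where they do the work, as an engineer would, in place of code of your own. Each camera call takes 0.05 s, during which the arm holds its last target. There are 200 camera calls.

TASK

Push the row of four white-capped yellow cartridges along the loading lane from behind, all together as one closed row, until the first stands against the black end stop and there are no gaps; slide them, do not lift or tip any. Only then press the green load button fully down and let it go. Do not press the red button, and leave everything else on the table where it stands.

Things in the scene. Friction and masses are not known exactly. Their poses are not given: they have to be found in the camera images.
- lane: Fixed straight loading lane (channel) on the table: aluminium floor 76 mm wide, 400 mm long, its top 10 mm above the table; white side walls 8 mm thick rise 12 mm above that floor, 60 mm apart inside. Origin at the centre of its underside (table height); +y runs along the lane to the end stop, z up. The -y end is open.
- lane_stop (a point): Centre of the bottom edge of the end stop's inner face, at the height of the lane floor (10 mm above the table), 185 mm along +y from the lane's origin; same axes as the lane. The stop is a black cross bar, 76 mm wide, 40 mm high above the lane floor, 15 mm thick. A row standing fully home fills the 168 mm before it.
- cart_1: First reagent cartridge of the row in the lane, nearest the stop, white cap: 56 mm (x) by 42 mm (y) by 46 mm high yellow box, with a round cap 28 mm across and 12 mm high on top (58 mm in all; cap axis 10 mm towards +x from the middle); origin at the centre of its underside, z up; it stands on the lane floor, axes as the lane's, 2 mm free to each wall. 80 to 170 g. Plastic on aluminium, friction about 0.6.
- cart_2: Second cartridge of the row, same as cart_1, touching it from behind (-y side).
- cart_3: Third cartridge of the row, same as cart_1.
- cart_4: Last cartridge of the row, farthest from the stop, same as cart_1. Its free rear face (its -y face, 21 mm from its origin) is where the row is pushed; at least 70 mm of lane floor lie free behind it.
- go (a joint): Travel of the green load button, m: 0 up, 0.006 fully down; it springs back. It starts moving at 1.5 N and is fully down at 5 N; it counts as pressed from 0.004.
- go_top (a point): Centre of the top of the green load button (32 mm across, straight down to press). It stands 10 mm proud of its black ring (48 mm across), on a white box 80 by 80 by 30 mm fixed to the table; the point is 52 mm above the table and moves with the button. It may be left or right of the lane.
- halt (a joint): Travel of the red halt button, m, same make as the green one: not to be pressed.
- halt_top (a point): Centre of the top of the red halt button, same box and size as the green one, on the other side of the lane.
- spare_cart: Spare cartridge with a red cap standing on the table, otherwise like cart_1; not part of the row. Origin at the centre of its underside.
- cup_a: White sample cup, 36 mm across, 40 mm high; origin at the centre of its underside.
- cup_b: Blue sample cup, 36 mm across, 40 mm high; origin at the centre of its underside.
- bottle: Amber glass jar, 40 mm across, 75 mm high; origin at the centre of its underside.
- tip_box: Orange pipette tip box, 80 mm (x) by 120 mm (y), 52 mm high; origin at the centre of its underside.
Not all that is in view belongs to the job. What is shaped like the part that bears halt but blue is not meant.

How it is judged:
By the outcome, as a careful person would: the job done as asked, in the order asked, and still so for the second after the job is handed in, with the robot touching nothing.
It also fails if it takes over 42 s, if anything falls off the work surface, if the arm or the gripper's body presses on something with over 40 N, if the wrist force passes 120 N, or if a joint passes its speed limit or range.

## Working session

There is one attempt and no reset: what is moved stays moved. The work goes in short steps, Python scripts to look and compute and a tool call to move; the robot and the scene stay as the last step left them, time stands still between calls to the robot, and variables do not carry over. Pictures are saved under pics/ and viewed, at most 10 in all, crops included, and the job is handed in when it is done.

Besides the shell and the picture viewer there is one more tool, called after "Request:" by a JSON object that holds its "op" and its "data". send_rows: Moves the arm, as the interface text tells. Its arguments: {"type":"object","properties":{"steps":{"type":"array","items":{"type":"object","properties":{"dp":{"type":"array","items":{"type":"number"}},"roll":{"type":"number"},"jaw":{"type":"number"}}}},"newtons":{"type":"number"}},"required":["steps"]}

```bash
mkdir -p pics; cat > h.py <<'E'
import numpy as np,cv2
from plant import r
def cap(n,f=None):
    c=r.capture(n)
    if f: cv2.imwrite('pics/'+f,c['image'])
    np.savez('/tmp/'+n+'.npz',**{k:np.array(v) for k,v in c.items()})
    return c
def load(n): return dict(np.load('/tmp/'+n+'.npz'))
def ray(c,u,z):
    R=cv2.Rodrigues(np.array(c['rvec'],float))[0];t=np.array(c['tvec'],float).ravel()
    p=np.linalg.solve(c['K'],[u[0],u[1],1.]);o=-R.T@t;d=R.T@p
    return o+d*(z-o[2])/d[2]
E
python3 - <<'E'
from h import *
cap('top','top1.png');cap('side','side1.png')
s=r.get_state();print(s['time_s'],s['tcp_pos'],s['eef_rot'],s['contact_force'],s['gripper_width'])
E
```

```text
0.1 [0.28296248 0.61237417 0.23972208] [ 1.79916225e+02 -7.66091098e-03 -2.48055717e+01] [ 0.0027812 -0.1366644  0.3163269] 0.08757897267033753
```

View pics/top1.png

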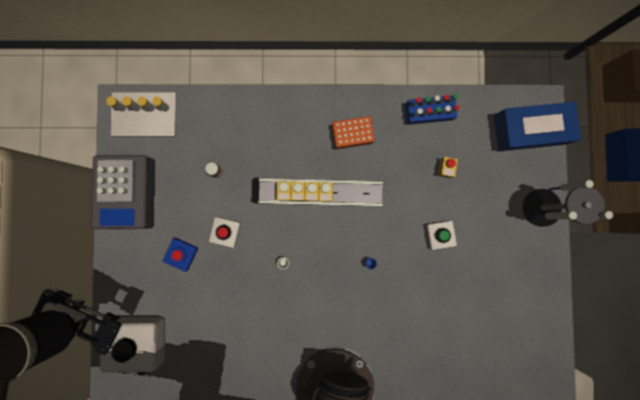

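View pics/side1.png

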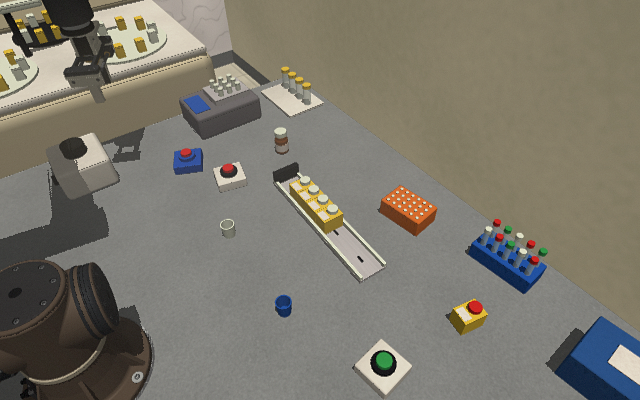

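The two views show:
- **Lane:** the stop is at the left (262,190 in the top view), so lane +y is roughly world +y. The white-capped row is at (284–327,188).
- **Green button:** (443,236), on a white box.
- **Red buttons:** the halt is at (223,232) on a white box. The one at (178,255) is on a blue box, so it's a decoy.
- **Spare cartridge:** red cap, at (450,166).

```bash
python3 - <<'E'
from h import *
c=load('top');im=c['image'];hsv=cv2.cvtColor(im,cv2.COLOR_BGR2HSV)
print('scale',ray(c,(320,200),0)[:2],ray(c,(321,200),0)[:2])
# green
def blobs(m,mn=20):
    n,l,s,ce=cv2.connectedComponentsWithStats(m.astype(np.uint8));return [(s[i],ce[i]) for i in range(1,n) if s[i][4]>=mn]
H,S,V=hsv[...,0].astype(int),hsv[...,1].astype(int),hsv[...,2].astype(int)
for s,p in blobs((H>45)&(H<85)&(S>100)&(V>50)):print('green',p,s,ray(c,p,.052).round(4))
roi=np.zeros(H.shape,bool);roi[170:210,250:390]=1
for s,p in blobs(roi&(H>12)&(H<32)&(S>90)&(V>80),40):print('yellow',p,s)
m=roi&(H>12)&(H<32)&(S>90)&(V>80)
cn=max(cv2.findContours(m.astype(np.uint8),0,2)[0],key=cv2.contourArea)
rr=cv2.minAreaRect(cn);print(rr,[ray(c,p,.056).round(4)[:2] for p in cv2.boxPoints(rr)])
# lane walls bright
w=(roi&(S<60)&(V>130))
for s,p in blobs(w,30):print('white',p,s)
cv2.imwrite('pics/lane.png',cv2.resize(im[165:255,245:465],None,fx=3.6,fy=3.6,interpolation=cv2.INTER_CUBIC))
s=load('side');hs=cv2.cvtColor(s['image'],cv2.COLOR_BGR2HSV).astype(int)
for a,p in blobs((hs[...,0]>45)&(hs[...,0]<85)&(hs[...,1]>100)&(hs[...,2]>50),80):print('sidegreen',p,ray(s,p,.052).round(4))
E
```

```text
scale [0.57530111 0.04214202] [0.57528905 0.03898432]
green [455.05  96.25] [453  94   5   5  20] [ 0.8922 -0.3759  0.052 ]
green [427.45454545  99.09090909] [425  97   6   5  22] [ 0.8833 -0.29    0.052 ]
green [437.96 109.4 ] [436 107   5   6  25] [ 0.851  -0.3219  0.052 ]
green [443.87234043 235.05319149] [439 230  11  11  94] [ 0.4649 -0.3314  0.052 ]
yellow [303.91245791 190.67003367] [276 181  57  21 594]
((303.9994201660156, 191.02378845214844), (56.36497116088867, 18.99461555480957), 1.3639276027679443) [array([0.5734, 0.1774]), array([0.6309, 0.1761]), array([0.6263, 0.0057]), array([0.5687, 0.0075])]
white [331.11707841 192.08270677] [ 259  178  124   28 1862]
white [283.43137255 186.52941176] [280 183   8   8  51]
white [297.30612245 187.06122449] [294 184   8   7  49]
white [311.4 187.4] [308 184   8   8  50]
white [325.43396226 187.54716981] [322 184   8   8  53]
white [283.33333333 195.63636364] [279 194   9   5  33]
white [297.37837838 196.        ] [293 194   9   5  37]
white [311.10526316 196.71052632] [307 194   9   6  38]
white [325.20588235 196.61764706] [321 195   9   5  34]
sidegreen [383.75903614 360.48594378] [ 0.4641 -0.3347  0.052 ]
```

View pics/lane.png

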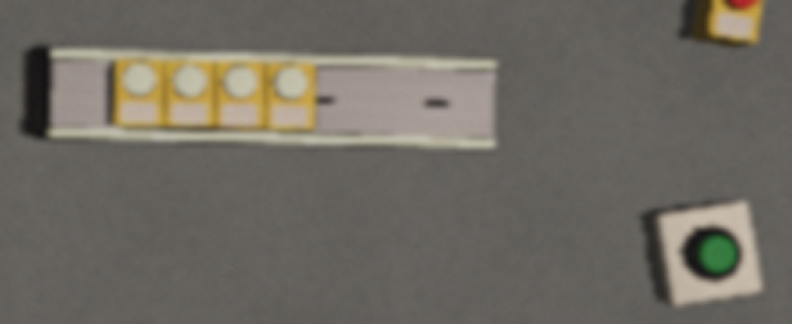

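The crop confirms white caps on the four-cartridge row, the stop at crop x≈50, the open end at x≈496, and the green button on its white box. Next I'll get the lane axis and the remaining gap.

```bash
python3 - <<'E'
from h import *
c=load('top')
P=lambda x,y,z:ray(c,(245+(x+.5)/3.6-.5,165+(y+.5)/3.6-.5),z)[:2].round(4)
print('top wall',P(60,53,.022),P(490,65,.022),'bot',P(60,133,.022),P(490,145,.022))
print('open end',P(496,105,.01),'stop bottom',P(50,93,.022),'stop top',P(47,90,.05))
for u in [(283.43,186.53),(297.31,187.06),(311.4,187.4),(325.43,187.55)]:print('cap',ray(c,u,.068).round(4))
print('rear',P(317,96,.056),P(317,96,.04))
E
```

```text
top wall [0.639  0.2246] [ 0.6275 -0.1471] bot [0.57   0.2244] [ 0.5582 -0.1461]
open end [ 0.5935 -0.1539] stop bottom [0.6045 0.2331] stop top [0.6049 0.2321]
cap [0.6126 0.1531 0.068 ]
cap [0.6109 0.1116 0.068 ]
cap [0.6097 0.0694 0.068 ]
cap [0.6091 0.0274 0.068 ]
rear [0.5986 0.005 ] [0.5998 0.0041]
```

Request:
{"op": "send_rows", "data": {"steps": [{"dp": [0,0,-10],"roll": 0,"jaw": 0},{"dp": [0,0,-10],"roll": 0,"jaw": 0}], "newtons": 10}}

```text
time_s: 0.35
tcp_pos: [0.2833, 0.6133, 0.2518]
eef_rot: [-179.9, 0.0, -24.8]
contact_force: [-0.4, 0.4, 1.2]
gripper_width: 0.0731
gripper_force: 0.0
```

Request:
{"op": "send_rows", "data": {"steps": [{"dp": [561,471,0],"roll": 1.169,"jaw": 0},{"dp": [561,471,0],"roll": 1.169,"jaw": 0},{"dp": [561,471,0],"roll": 1.169,"jaw": 0},{"dp": [561,471,0],"roll": 1.169,"jaw": 0},{"dp": [561,471,0],"roll": 1.169,"jaw": 0}]}}

```text
time_s: 0.98
tcp_pos: [0.4166, 0.3282, 0.251]
eef_rot: [-180.0, 0.0, -78.8]
contact_force: [1.2, 0.3, -0.2]
gripper_width: 0.0233
gripper_force: 0.0
```

Request:
{"op": "send_rows", "data": {"steps": [{"dp": [406,-102,100],"roll": 0.227,"jaw": 0},{"dp": [406,-102,100],"roll": 0.227,"jaw": 0},{"dp": [406,-102,100],"roll": 0.227,"jaw": 0},{"dp": [406,-102,100],"roll": 0.227,"jaw": 0},{"dp": [406,-102,100],"roll": 0.227,"jaw": 0}]}}

```text
time_s: 1.6
tcp_pos: [0.5482, 0.0541, 0.1781]
eef_rot: [-179.9, 0.0, -91.5]
contact_force: [0.3, 0.7, 0.8]
gripper_width: 0.0007
gripper_force: 0.0
```

Request:
{"op": "send_rows", "data": {"steps": [{"dp": [112,-51,58],"roll": 0.005,"jaw": 0},{"dp": [112,-51,58],"roll": 0.005,"jaw": 0},{"dp": [112,-51,58],"roll": 0.005,"jaw": 0},{"dp": [112,-51,58],"roll": 0.005,"jaw": 0}]}}

```text
time_s: 2.1
tcp_pos: [0.5953, -0.0581, 0.1196]
eef_rot: [180.0, -0.0, -91.9]
contact_force: [0.0, 0.0, 0.7]
gripper_width: 0.0004
gripper_force: 0.0
```

```bash
python3 - <<'E'
from h import *
cap('side');cap('wrist','wrist1.png');im=load('side')['image']
cv2.imwrite('pics/s2.png',cv2.resize(im[130:330,230:470],None,fx=3,fy=3,interpolation=cv2.INTER_CUBIC))
s=r.get_state();print(s['tcp_pos'],s['eef_rot'],s['contact_force'],s['joints'])
E
```

```text
[ 0.59560226 -0.05665578  0.12075067] [-1.79936690e+02  1.44408823e-02 -9.17672362e+01] [ 0.219524   -0.02500948  0.71390533] [ 1.32657604e+01  1.92471891e+01 -1.82167933e+01  3.12019889e-03
 -5.24711285e+01 -1.50349040e+01]
```

View pics/s2.png

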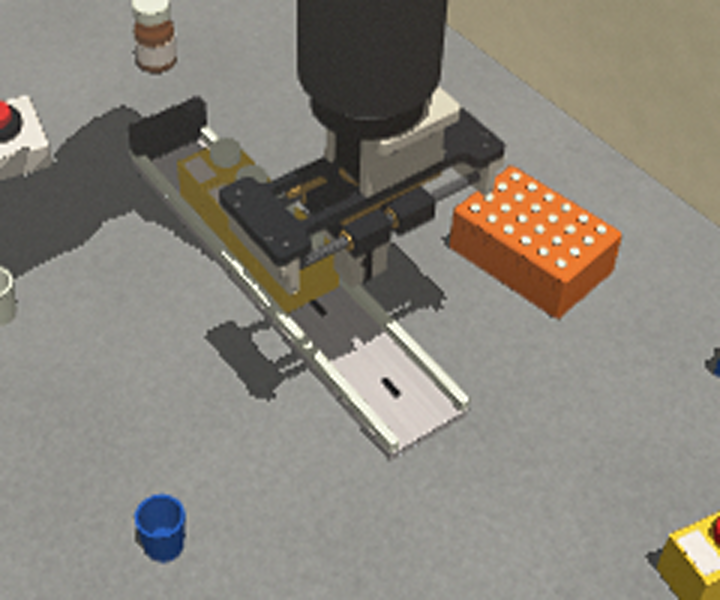

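View pics/wrist1.png

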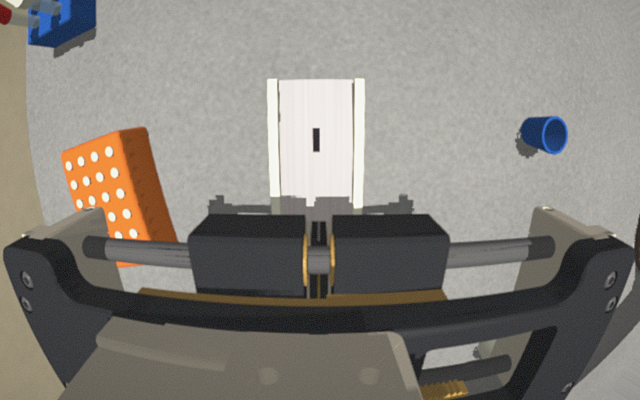

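The side crop shows the closed fingers in line with the lane, behind cart_4. In the wrist view the lane centre (col 317) matches the finger centre (col 318). I'll go down now.

Request:
{"op": "send_rows", "data": {"steps": [{"dp": [0,0,50],"roll": 0,"jaw": 0},{"dp": [0,0,80],"roll": 0,"jaw": 0},{"dp": [0,0,88],"roll": 0,"jaw": 0},{"dp": [0,0,88],"roll": 0,"jaw": 0}]}}

```text
time_s: 2.7
tcp_pos: [0.5959, -0.0565, 0.0329]
eef_rot: [-179.9, -0.0, -91.7]
contact_force: [0.4, -0.5, -0.6]
gripper_width: 0.0005
gripper_force: 0.0
```

Request:
{"op": "send_rows", "data": {"steps": [{"dp": [-15,0,0],"roll": 0,"jaw": 0},{"dp": [-30,0,0],"roll": 0,"jaw": 0},{"dp": [-38,0,0],"roll": 0,"jaw": 0},{"dp": [-42,0,0],"roll": 0,"jaw": 0},{"dp": [-46,0,0],"roll": 0,"jaw": 0}]}}

```text
time_s: 3.32
tcp_pos: [0.5968, -0.0113, 0.032]
eef_rot: [180.0, -0.0, -91.8]
contact_force: [0.3, -0.7, -0.8]
gripper_width: 0.0003
gripper_force: 0.0
```

Request:
{"op": "send_rows", "data": {"steps": [{"dp": [-3,0,0],"roll": 0,"jaw": 0},{"dp": [-6,0,0],"roll": 0,"jaw": 0},{"dp": [-9,0,0],"roll": 0,"jaw": 0},{"dp": [-12,0,0],"roll": 0,"jaw": 0},{"dp": [-15,0,0],"roll": 0,"jaw": 0}]}}

```text
time_s: 3.95
tcp_pos: [0.5972, 0.0033, 0.0319]
eef_rot: [180.0, -0.0, -91.8]
contact_force: [0.3, -3.6, 0.2]
gripper_width: 0.0003
gripper_force: 1.4
```

Request:
{"op": "send_rows", "data": {"steps": [{"dp": [-5,0,0],"roll": 0,"jaw": 0},{"dp": [-10,0,0],"roll": 0,"jaw": 0},{"dp": [-15,0,0],"roll": 0,"jaw": 0},{"dp": [-20,0,0],"roll": 0,"jaw": 0},{"dp": [-25,0,0],"roll": 0,"jaw": 0}]}}

```text
time_s: 4.58
tcp_pos: [0.5981, 0.0289, 0.0319]
eef_rot: [180.0, -0.0, -91.8]
contact_force: [0.2, -2.8, -0.8]
gripper_width: 0.0005
gripper_force: 1.2
```

Request:
{"op": "send_rows", "data": {"steps": [{"dp": [-4,0,0],"roll": 0,"jaw": 0},{"dp": [-8,0,0],"roll": 0,"jaw": 0},{"dp": [-12,0,0],"roll": 0,"jaw": 0},{"dp": [-15,0,0],"roll": 0,"jaw": 0},{"dp": [-17,0,0],"roll": 0,"jaw": 0}]}}

```text
time_s: 5.2
tcp_pos: [0.5986, 0.0456, 0.0319]
eef_rot: [180.0, -0.0, -91.8]
contact_force: [0.5, -2.4, -1.7]
gripper_width: 0.0004
gripper_force: 1.0
```

Request:
{"op": "send_rows", "data": {"steps": [{"dp": [-1,0,0],"roll": 0,"jaw": 0},{"dp": [-2,0,0],"roll": 0,"jaw": 0},{"dp": [-3,0,0],"roll": 0,"jaw": 0}]}}

```text
time_s: 5.58
tcp_pos: [0.5987, 0.0485, 0.032]
eef_rot: [-180.0, -0.0, -91.8]
contact_force: [-0.6, -3.0, -1.9]
gripper_width: 0.0004
gripper_force: 1.0
```

Request:
{"op": "send_rows", "data": {"steps": [{"dp": [-1,0,0],"roll": 0,"jaw": 0},{"dp": [-2,0,0],"roll": 0,"jaw": 0},{"dp": [-3,0,0],"roll": 0,"jaw": 0}]}}

```text
time_s: 5.95
tcp_pos: [0.5988, 0.0515, 0.032]
eef_rot: [-180.0, 0.0, -91.8]
contact_force: [0.0, -2.9, -0.8]
gripper_width: 0.0009
gripper_force: 1.0
```

Request:
{"op": "send_rows", "data": {"steps": [{"dp": [-1,0,0],"roll": 0,"jaw": 0},{"dp": [-2,0,0],"roll": 0,"jaw": 0}]}}

```text
time_s: 6.2
tcp_pos: [0.5989, 0.0535, 0.0319]
eef_rot: [180.0, -0.0, -91.8]
contact_force: [0.7, -2.8, -1.8]
gripper_width: 0.0003
gripper_force: 1.0
```

Request:
{"op": "send_rows", "data": {"steps": [{"dp": [-1,0,0],"roll": 0,"jaw": 0},{"dp": [-1,0,0],"roll": 0,"jaw": 0}]}}

```text
time_s: 6.45
tcp_pos: [0.5989, 0.0543, 0.0319]
eef_rot: [180.0, -0.0, -91.8]
contact_force: [0.1, -3.5, -1.0]
gripper_width: 0.0006
gripper_force: 1.9
```

Request:
{"op": "send_rows", "data": {"steps": [{"dp": [-1,0,0],"roll": 0,"jaw": 0},{"dp": [-1,0,0],"roll": 0,"jaw": 0}]}}

```text
time_s: 6.7
tcp_pos: [0.5988, 0.0543, 0.032]
eef_rot: [180.0, -0.1, -91.8]
contact_force: [1.3, -8.7, -1.3]
gripper_width: 0.0009
gripper_force: 4.4
```

Request:
{"op": "send_rows", "data": {"steps": [{"dp": [-1,0,0],"roll": 0,"jaw": 0},{"dp": [-1,0,0],"roll": 0,"jaw": 0}]}}

```text
time_s: 6.95
tcp_pos: [0.5987, 0.0544, 0.032]
eef_rot: [179.9, -0.1, -91.8]
contact_force: [2.3, -13.7, -1.2]
gripper_width: 0.0003
gripper_force: 6.8
```

The force rises with no further travel, at the predicted position, so the row is home. I'll retreat straight back, then lift.

Request:
{"op": "send_rows", "data": {"steps": [{"dp": [4,0,0],"roll": 0,"jaw": 0},{"dp": [15,0,0],"roll": 0,"jaw": 0},{"dp": [50,0,0],"roll": 0,"jaw": 0},{"dp": [70,0,-30],"roll": 0,"jaw": 0},{"dp": [70,0,-88],"roll": 0,"jaw": 0}]}}

```text
time_s: 7.58
tcp_pos: [0.595, -0.0152, 0.1188]
eef_rot: [179.7, -0.1, -91.9]
contact_force: [0.5, 1.0, 0.1]
gripper_width: 0.0006
gripper_force: 0.0
```

Request:
{"op": "send_rows", "data": {"steps": [{"dp": [322,121,0],"roll": 0,"jaw": 0},{"dp": [322,121,0],"roll": 0,"jaw": 0},{"dp": [322,121,0],"roll": 0,"jaw": 0},{"dp": [322,121,0],"roll": 0,"jaw": 0},{"dp": [322,121,0],"roll": 0,"jaw": 0}]}}

```text
time_s: 8.2
tcp_pos: [0.4771, -0.3042, 0.1205]
eef_rot: [-179.9, -0.0, -91.8]
contact_force: [0.7, 0.4, 0.4]
gripper_width: 0.0001
gripper_force: 0.0
```

```bash
python3 - <<'E'
from h import *
c=cap('top');im=c['image'];s=cap('side')['image']
a=cv2.resize(im[165:225,245:395],None,fx=5,fy=5,interpolation=cv2.INTER_CUBIC)
b=cv2.resize(s[150:290,260:410],None,fx=2,fy=2,interpolation=cv2.INTER_CUBIC)
o=np.zeros((590,750,3),np.uint8);o[:300]=a;o[305:585,:300]=b
cv2.imwrite('pics/row2.png',o)
print(r.get_state()['tcp_pos'])
E
```

```text
[ 0.47515646 -0.30669248  0.12000399]
```

View pics/row2.png

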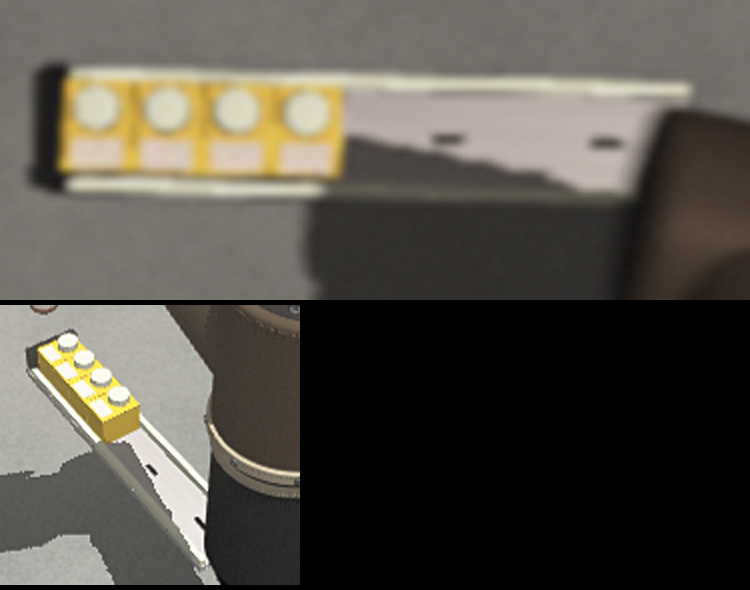

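The top crop shows the four cartridges closed up against the black stop (x≈62 to 343, no gaps), all upright in the side view. Next is the green button.

Request:
{"op": "send_rows", "data": {"steps": [{"dp": [27,10,0],"roll": 0,"jaw": 0},{"dp": [27,10,40],"roll": 0,"jaw": 0},{"dp": [27,10,44],"roll": 0,"jaw": 0},{"dp": [27,10,44],"roll": 0,"jaw": 0}]}}

```text
time_s: 8.8
tcp_pos: [0.4673, -0.3289, 0.0764]
eef_rot: [180.0, -0.0, -91.8]
contact_force: [-0.2, 0.2, 0.7]
gripper_width: 0.0006
gripper_force: 0.0
```

```bash
python3 - <<'E'
from h import *
s=cap('side')['image'];w=cap('wrist')['image']
o=np.zeros((590,640,3),np.uint8);o[:400]=w;o[400:,:260]=cv2.resize(s[305:400,320:450],None,fx=2,fy=2)
cv2.imwrite('pics/btn.png',o);print(r.get_state()['tcp_pos'],r.get_state()['contact_force'])
E
```

```text
[ 0.46794688 -0.32904828  0.07724532] [ 1.08557121 -0.27482167 -0.72249286]
```

View pics/btn.png

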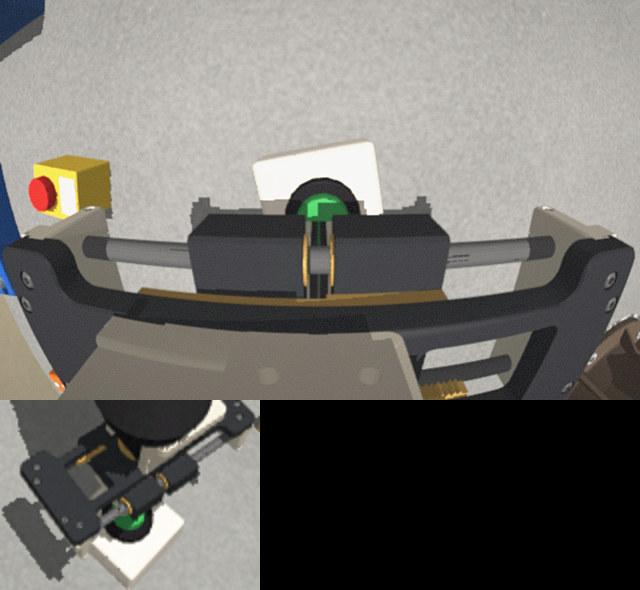

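The wrist view shows the green button on its white box under the fingers, with its centre at col 323 against 318 for the fingers. I'll shift about 3–4 mm, then press.

Request:
{"op": "send_rows", "data": {"steps": [{"dp": [4,3,0],"roll": 0,"jaw": 0},{"dp": [4,3,7],"roll": 0,"jaw": 0},{"dp": [4,3,11],"roll": 0,"jaw": 0},{"dp": [4,3,14],"roll": 0,"jaw": 0},{"dp": [4,3,16],"roll": 0,"jaw": 0}]}}

```text
time_s: 9.52
tcp_pos: [0.4637, -0.3331, 0.0601]
eef_rot: [180.0, -0.0, -91.8]
contact_force: [-3.8, 2.6, 17.2]
gripper_width: 0.0003
gripper_force: 8.8
```

Request:
{"op": "send_rows", "data": {"steps": [{"dp": [0,0,1],"roll": 0,"jaw": 0},{"dp": [0,0,2],"roll": 0,"jaw": 0},{"dp": [0,0,2],"roll": 0,"jaw": 0}]}}

```text
time_s: 9.9
tcp_pos: [0.4638, -0.3331, 0.06]
eef_rot: [-180.0, -0.0, -91.8]
contact_force: [-5.7, 5.6, 22.1]
gripper_width: 0.0004
gripper_force: 11.0
```

The button is at the bottom of its travel: TCP 0.060, 6 mm below first contact, at 22 N. Releasing.

Request:
{"op": "send_rows", "data": {"steps": [{"dp": [0,0,-5],"roll": 0,"jaw": 0},{"dp": [0,0,-20],"roll": 0,"jaw": 0},{"dp": [0,0,-70],"roll": 0,"jaw": 0},{"dp": [0,0,-100],"roll": 0,"jaw": 0},{"dp": [0,0,-100],"roll": 0,"jaw": 0}]}}

```text
time_s: 10.52
tcp_pos: [0.4653, -0.3337, 0.1613]
eef_rot: [-179.7, -0.1, -91.8]
contact_force: [0.3, -0.3, -0.0]
gripper_width: 0.0008
gripper_force: 0.0
```

```bash
python3 - <<'E'
from h import *
s=r.get_state();print(s['tcp_pos'],s['contact_force'],s['time_s']);print(r.close_job())
E
```

```text
[ 0.46533501 -0.33365629  0.16125814] [ 0.30778974 -0.29748075 -0.02870145] 10.525
the job is handed in; nothing more can be done
None
```

The four cartridges stand closed up against the end stop, and the green button was then pressed fully down and released; I handed the job in at 10.5 s, with the arm clear and the red button not touched.

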